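Hang the lift-off door on the gear housing

ROBOT

A 6-joint arm with a two-finger parallel gripper is mounted at the origin on a cart in front of the work surface, level with it; the furniture and walls round the work are solid. World frame = base frame: x ahead of the robot, y to its left, z up, the work surface at z = 0. Lengths are in m, angles in rad, forces in N, time in s.
With the tool pointing down it reaches from about 0.4 to 0.925 m from the base axis. Payload 12.5 kg.
Tool frame: the origin (TCP) lies at the very end of the fingers, on their centre line; the grasp point (between the pads) lies 19 mm behind it; z points along the fingers, y is the line along which they close (so a half turn about z gives the same grasp; the last joint's range is limited). The gripper opens to 95 mm and grips with 3 to 60 N. Pads are 20 mm wide; open, the fingers measure 119 mm over their backs; the gripper's body (75 mm by 180 mm) begins 59 mm behind the grasp point.
Start: joints at [1.161, 0.491, 1.559, -0, 1.092, -0.106], TCP at [0.187, 0.596, 0.177] pointing down, gripper open.
Joint ranges: [-3.1, 3.1], [-0.84, 2.19], [0.05, 2.79], [-1.13, 4.28], [0.06, 2.93], [-2.69, 2.69]. Speed limits (rad/s): [2.22, 2.22, 2.79, 3.14, 3.14, 3.14].

INTERFACE

Orientations are given as a 3x3 rotation matrix whose columns are the frame's x, y, z axes.
In Python, from workcell import bot gives the robot as it stands.
- The arm moves only by the shell command python3 -m jog 'ROWS' [FORCE]. ROWS is JSON, a list of rows, each an object of numbers: "dx", "dy", "dz": the shift along the tool's x, y, z in units of 0.02 m (1.0 is 0.02 m); "spin": the turn about the tool's z in units of 5 degrees (1.0 is 5 degrees); "fingers": the closure, from 0 (fully open) to 1 (shut). A call has exactly 8 rows; each row shifts and turns the commanded pose from where the row before left it, along the tool's axes as they then stand; what a row does not reach is not made up. A row lasts 1/12 s, in which the tool goes at most 41.7 mm and 7.16 degrees, less where a joint would pass 70% of its speed; a pose out of reach is approached as far as the arm can. A call with a number of a shift or a turn outside -1 to 1 is refused whole. A call with a gripper value outside its range is refused whole. The fingers move at their own pace and stop on an object; FORCE is the grip in N (left out, the last holds). Time passes only in rows, so rows that do not move let the fingers close, or fill a call up. It gives the time, the measured TCP pose, the force, the opening and the grip force at its end, in the units of the state.
- bot.get_obs(): the state, without advancing time (a new reading comes with each control period).
- bot.camera(name): name is "scene" or "top"; returns a dict with "color" (480x640x3 uint8, blue, green, red), "range_z" (480x640 float32, m along the optical axis (not along the pixel's ray), 0 where there is no reading), "K" (3x3 intrinsics, pixels), "R" (3x3) and "t" (3): a world point X has camera coordinates R X + t. Camera axes: x right, y down, z forward; pixel columns grow to the right and rows downward; lengths in m; the calibration is good to about 2 mm. A picture is of the moment at which its call begins.
- bot.close_job(): hands the job in; it is judged then, once.
The state is a dict: "time_s": time; "joint_positions": joint angles; "qvel": joint speeds; "tau": joint torques, N m; "ee_pos": TCP position; "orientation": TCP orientation; "contact_force": force on the tool from outside, world axes, zero at the start; "wrist_torque": the same for the moment, N m; "gripper_width": finger opening in m; "grasp_force": force on a finger pad.
Only numpy, scipy, OpenCV 4.12 (cv2) and the standard library are available. Lean on these libraries where they do the work, as an engineer would, in place of code of your own. Each camera call takes 0.05 s, during which the arm holds its last target. There are 200 camera calls.

TASK

Someone left the tape measure standing in front of the gear housing: first put it away in the steel tool tray, then take the larger of the two doors from the wooden stand, hang it with both hinge sockets fully down on the housing's two pintles, and swing it fully shut against the jamb. Leave the smaller door in the stand and do not disturb or knock over the other things on the bench.

Things in the scene. Friction and masses are not known exactly. Their poses are not given: they have to be found in the camera images.
- housing: Fixed grey steel gear housing, 170 wide (y), 100 deep (x), 115 high, two gears inside. Origin: centre of its underside, on the bench; z up; its open front faces its own -x; +y is the hinge side (left, seen from the front). Two upright pintles, one straight above the other at x=-68, y=+75, stand on brackets 18 wide that come forward from a hinge post behind them.
- pintle_low (a point): Foot of the lower pintle on its axis, 18 above the bench: the bracket face where the door's lower socket comes to rest. Pintle: steel pin 10 in diameter, 15 tall, tapered tip. Axes as the housing's.
- pintle_high (a point): The same for the upper pintle, 88 above the bench, 70 straight above the lower. Its bracket (8 thick, nose of radius 9) is in the way from above, so the door is brought in sideways, from the front, with its sockets held 18 to 38 above these rest points, and then lowered.
- jamb (a point): Where the middle of the door's free edge lies when hung and shut (housing x=-68, y=-55, z=65). Behind it a jamb post (y=-55 to -85, front face x=-62) stops the door.
- door: The larger door, loose, about 0.3 kg: flat grey louvred steel leaf 10 thick, faces alike. Origin: on its hinge axis at the level of its lower edge; x along the leaf from hinge axis to free edge, y across its thickness, z up. Leaf x=14 to 130, z=0 to 108. Stands upright in one of the stand's slots (which one varies). Hung, its lower edge is 10 above the bench.
- socket_low (a point): Centre of the underside of the door's lower hinge socket (door x=0, y=0, z=8). Sockets: dark upright tubes, 23 outside, 13 bore, open at both ends, 20 tall.
- socket_high (a point): Centre of the underside of the door's upper socket (door x=0, y=0, z=78).
- door_tab (a point): Middle of the door's grip tab (door x=65, z=145), which stands up from the leaf's top edge: x=40 to 90, up to z=165, 10 thick. Grip it across its thickness. Fingertips kept above door z=122 stay clear of housing and lip.
- door_free_edge (a point): Middle of the door's free edge (door x=130, z=55). Shut, the door's x axis points along the housing's -y; open a quarter turn, along the housing's -x; shutting turns it counter-clockwise seen from above.
- small_door: The smaller door, not wanted: same look, leaf x=14 to 100, z=0 to 88, tab up to z=140 (x=25 to 75), sockets only 42 apart so it does not fit. Origin and axes as for the door. It stands in the other slot.
- stand: Fixed wooden stand, 100 (x) by 140 (y) by 38 high; origin at the centre of its underside. Two slots 14 wide run along its x at y=+45 and y=-45, 32 deep down to a floor 6 thick; a door stands in each, x axis along the stand's x, its hinge sockets beyond the stand's -x end. Doors come out straight up.
- tray: Fixed open steel tool tray, 180 (x) by 120 (y) by 32 high, walls and floor 4 thick; origin at the centre of its underside, z up.
- tape: Loose yellow and black tape measure, 0.24 kg, standing in the door's way in front of the housing. Origin: centre of its underside, z up; 38 thick (x), 104 long (y), 65 high; the case spans y=-23 to +52, a thin hook tongue lies low at y=-23 to -52. Grip it across its 38 thickness near y=+13.
- oil_can: Bystander: green oil can, 70 in diameter to z=72, thin spout to 175; origin at the centre of its underside.
- screw_tin: Bystander: open round tin of screws, 74 in diameter, 42 high; origin at the centre of its underside.
- black_tape: Bystander: roll of black tape, 53 in diameter, 19 high, lying; origin at the centre of its underside.
- lip (a point): Middle of a small lip on top of the jamb post (z=125 to 131, x=-59 to -89, y=-40 to -85 in the housing frame) that juts over the top corner of the shut door, so the door can be dropped on or lifted off only while it stands open.

How it is judged:
By the outcome, as a careful person would: the job done as asked, in the order asked, and still so for the second after the job is handed in, with the robot touching nothing.
It also fails if it takes over 64 s, if anything falls off the work surface, if the arm or the gripper's body presses on something with over 40 N, if the wrist force passes 120 N, or if a joint passes its speed limit or range.

## Working session

There is one attempt and no reset: what is moved stays moved. The work goes in short steps, Python scripts to look and compute and a shell command to move; the robot and the scene stay as the last step left them, time stands still between calls to the robot, and variables do not carry over. Pictures are saved under pics/ and viewed, at most 10 in all, crops included, and the job is handed in when it is done.

```bash
mkdir -p pics; ls; python3 - <<'E'
from workcell import bot
import cv2,numpy as np
for n in("scene","top"):
    c=bot.camera(n); cv2.imwrite(f"pics/{n}0.png",c["color"]); np.savez(f"{n}0.npz",**c)
    print(n,c["K"].tolist(),np.round(c["R"],3).tolist(),c["t"].tolist(), -c["R"].T@c["t"],(c["range_z"]>0).mean())
o=bot.get_obs(); print(o)
E
```

```text
pics
scene [[510.2863503564144, 0.0, 322.3494823085205], [0.0, 510.2863503564144, 243.09596933105433], [0.0, 0.0, 1.0]] [[0.715, -0.699, -0.012], [-0.485, -0.484, -0.728], [0.504, 0.526, -0.685]] [-0.47216955712586, 0.20293165115866796, 0.8955943194294161] [-0.015138   -0.70335593  0.7558279 ] 0.9837760416666667
top [[558.4215362052508, 0.0, 322.3346888281254], [0.0, 558.4215362052508, 235.63415075434142], [0.0, 0.0, 1.0]] [[-0.028, -1.0, 0.009], [-0.995, 0.027, -0.096], [0.096, -0.012, -0.995]] [-0.20800711845823408, 0.5106146467571657, 0.9960350051836568] [ 0.4064874  -0.20959786  1.04255299] 0.996025390625
{'time_s': 0.1, 'joint_positions': array([ 1.16139743e+00,  4.91459195e-01,  1.55939588e+00, -3.22553798e-05,
        1.09169513e+00, -1.05580658e-01]), 'qvel': array([-9.41925242e-04, -9.16260286e-04, -6.03803501e-04, -2.29604878e-05,
        1.46908856e-03, -5.07800799e-04]), 'tau': array([ 2.83790527e-03, -6.13622904e+01, -2.58608240e+01,  6.94035343e-02,
        4.70248132e-02, -4.63121944e-05]), 'ee_pos': array([0.18685187, 0.59614837, 0.17624257]), 'orientation': array([[-9.54205600e-01,  2.99151378e-01, -3.54901980e-04],
       [ 2.99151580e-01,  9.54205188e-01, -8.89811862e-04],
       [ 7.24608660e-05, -9.55232950e-04, -9.99999541e-01]]), 'contact_force': array([ 0.56058984, -0.50402214,  0.17211983]), 'wrist_torque': array([0.00952402, 0.01618536, 0.01523304]), 'grasp_force': 0.0, 'gripper_width': 0.09518279822202891}
```

View pics/scene0.png

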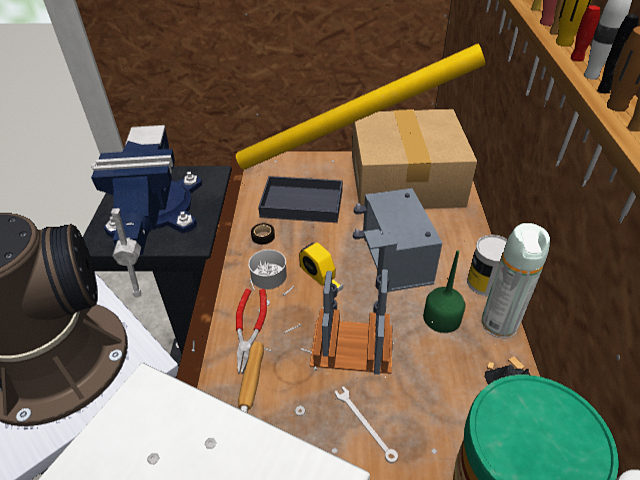

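View pics/top0.png

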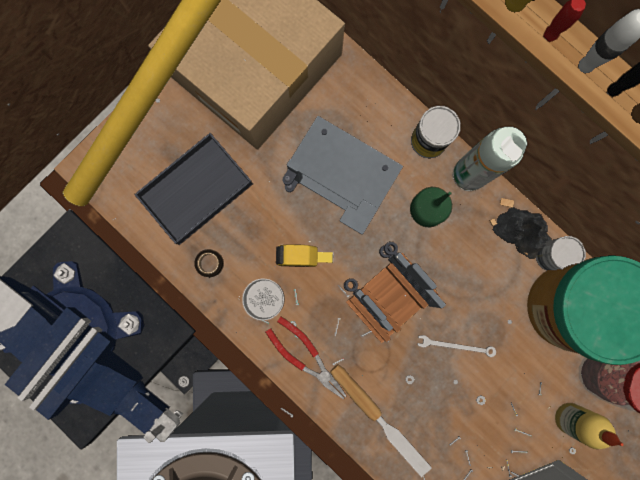

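The scene view shows the tray (300,198), tape (318,262), housing (400,240), the stand with doors at about (328,300) and (382,300), oil can (443,305), tin (267,268) and tape roll (262,234). In the top view the pintles are near (290,180), the jamb lip near (355,222), and the larger door's sockets near (390,250). A yellow bar runs overhead. Next I'll measure from the depth image.

```bash
cat > h.py <<'E'
import numpy as np,cv2
def cloud(c):
    K,R,t=c["K"],c["R"],c["t"]; z=c["range_z"]; v,u=np.mgrid[:480,:640]
    P=np.stack([(u-K[0,2])/K[0,0]*z,(v-K[1,2])/K[1,1]*z,z],-1)
    W=(P-t)@R; W[z==0]=np.nan
    return W
def rect(p):
    r=cv2.minAreaRect((p[:,:2]*1000).astype(np.float32)); return np.round(r[0],1),np.round(r[1],1),round(r[2],1),np.round(cv2.boxPoints(r),0).tolist()
E
python3 - <<'E'
from h import *
t=dict(np.load("top0.npz")); s=dict(np.load("scene0.npz"))
W=cloud(t);S=cloud(s)
hsv=cv2.cvtColor(t["color"],cv2.COLOR_BGR2HSV)
def reg(W,x0,y0,x1,y1,z0,z1,m=None):
    a=W[y0:y1,x0:x1]; k=(a[...,2]>z0)&(a[...,2]<z1)
    if m is not None:k&=m[y0:y1,x0:x1]
    return a[k]
print("bench z",np.nanmedian(W[300:340,310:340,2]),np.nanmedian(S[400:440,280:320,2]))
print("tray",rect(reg(W,125,125,260,250,.024,.04)))
print("tape",rect(reg(W,270,238,320,272,.055,.075)))
print("tape all",rect(reg(W,270,238,340,272,.006,.075)))
print("housing top",rect(reg(W,275,110,405,240,.108,.122)))
p=reg(W,275,110,405,240,.123,.14);print("lip/pint",len(p),p.mean(0),rect(p))
p=reg(W,280,160,305,200,.06,.107);print("pintle hi",np.round(p.mean(0),4),p[:,2].max(),len(p),rect(p))
print("stand",rect(reg(W,330,230,450,345,.03,.045)))
for n,b in(("L",(375,235,445,315)),("S",(340,270,400,335))):
    p=reg(W,*b,.06,.3); print(n,"zmax",p[:,2].max()); 
    for z0,z1 in((.07,.1),(.1,.125),(.125,.15),(.15,.18)):
        q=p[(p[:,2]>z0)&(p[:,2]<z1)]
        if len(q)>5: print(z0,len(q),rect(q))
for n,b in(("can",(405,180,460,230)),("tin",(238,272,290,325)),("roll",(190,245,228,282))):
    p=reg(W,*b,.012,.25);print(n,p[:,2].max(),rect(p))
y=(hsv[...,0]>20)&(hsv[...,0]<35)&(hsv[...,1]>180); y[230:]=0
p=reg(W,60,0,225,210,.1,1,y); i=np.argsort(p[:,0]); print("bar",np.round(p[i[::max(1,len(i)//6)]],3).tolist())
E
```

```text
bench z -0.0004886441473194762 -0.001279571659214474
tray (array([617.8,  -8.8]), array([121.5, 238. ]), 38.9, [[496.0, 46.0], [645.0, -140.0], [740.0, -63.0], [590.0, 122.0]])
tape (array([ 469.7, -171.4]), array([54.8, 37.2]), 87.3, [[450.0, -198.0], [487.0, -200.0], [489.0, -145.0], [452.0, -143.0]])
tape all (array([ 468.7, -188. ]), array([102. ,  38.2]), 87.5, [[447.0, -238.0], [486.0, -240.0], [490.0, -138.0], [452.0, -136.0]])
housing top (array([ 615.3, -261.7]), array([171. , 102.6]), 57.5, [[526.0, -306.0], [613.0, -361.0], [705.0, -217.0], [618.0, -162.0]])
lip/pint 714 [ 0.52537675 -0.28156491  0.13007706] (array([ 528.7, -280.9]), array([44.7, 51.8]), 57.2, [[495.0, -286.0], [538.0, -314.0], [563.0, -276.0], [519.0, -248.0]])
pintle hi [ 0.6039 -0.1679  0.0887] 0.10548648777530836 185 (array([ 604.6, -167.8]), array([21.5, 32.3]), 60.5, [[585.0, -169.0], [613.0, -185.0], [624.0, -166.0], [596.0, -150.0]])
stand (array([ 399.8, -338.6]), array([138.7, 126.4]), 39.7, [[306.0, -334.0], [387.0, -432.0], [494.0, -343.0], [413.0, -246.0]])
L zmax 0.2570545750521458
0.07 202 (
[... 815 characters left out ...]
214 (array([ 375.8, -300.5]), array([49.9, 10.4]), 39.0, [[353.0, -312.0], [360.0, -320.0], [398.0, -289.0], [392.0, -281.0]])
can 0.1753246346644688 (array([ 557.1, -438. ]), array([ 69.2, 102.4]), 15.9, [[510.0, -398.0], [538.0, -497.0], [604.0, -478.0], [576.0, -379.0]])
tin 0.045445721488969526 (array([ 385.2, -113.6]), array([89.2, 73.6]), 9.1, [[335.0, -84.0], [347.0, -157.0], [435.0, -143.0], [423.0, -70.0]])
roll 0.02317774947730095 (array([461.4, -10.9]), array([49.9, 50.5]), 18.5, [[430.0, 5.0], [446.0, -43.0], [493.0, -27.0], [477.0, 21.0]])
bar [[0.661, 0.132, 0.102], [0.699, 0.096, 0.123], [0.728, 0.06, 0.138], [0.755, 0.034, 0.159], [0.784, 0.01, 0.184], [0.815, -0.027, 0.198]]
```

```bash
python3 - <<'E'
import cv2,numpy as np
a=cv2.imread("pics/top0.png")[110:345,270:455]; cv2.imwrite("pics/c1.png",cv2.resize(a,None,fx=2.5,fy=2.5,interpolation=cv2.INTER_CUBIC))
E
```

```text
(no output)
```

View pics/c1.png

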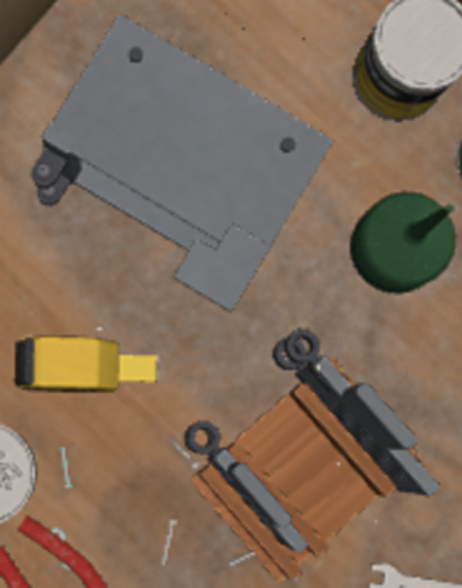

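The crop shows the larger door at upper right, with its socket ring at crop (300,347), which is original (390,249). The upper pintle tip is at crop (42,170), original (287,178), and the lower bracket nose at crop (48,195). Next I'll refine the tray, pintle, socket and bar positions.

```bash
cat >> h.py <<'E'
def ray(c,u,v,z):
    d=c["R"].T@np.linalg.inv(c["K"])@[u,v,1]; o=-c["R"].T@c["t"]; return (o+d*(z-o[2])/d[2])*1000
E
python3 - <<'E'
from h import *
np.set_printoptions(precision=1,suppress=True)
t=dict(np.load("top0.npz")); s=dict(np.load("scene0.npz"));W=cloud(t);S=cloud(s)
print("pintle tip",ray(t,286.8,178,.103),"socket top ring",ray(t,390,248.8,.104))
a=W[165:195,278:300].reshape(-1,3)*1000
for z0,z1 in((70,92),(92,99),(99,112)):
    q=a[(a[:,2]>z0)&(a[:,2]<z1)]; print(z0,len(q),q.mean(0) if len(q) else 0, q.min(0),q.max(0))
b=W[238:262,376:402].reshape(-1,3)*1000; q=b[(b[:,2]>99)&(b[:,2]<112)]; print("sock",len(q),q.mean(0),rect(q/1000)[:3])
print("tray corners",[ray(t,*p,.032)[:2] for p in((137,195),(210,135),(252,182),(179,243))])
hsv=cv2.cvtColor(t["color"],cv2.COLOR_BGR2HSV)
T=W[135:245,135:255]; k=(T[...,2]>.022)&(T[...,2]<.042); g=hsv[135:245,135:255]; k&=(g[...,1]<110)&(g[...,2]<120)
cnt=cv2.connectedComponentsWithStats(k.astype(np.uint8)); L=1+np.argmax(cnt[2][1:,4]); print("tray",rect(T[cnt[1]==L]))
# scene view of housing & bar
for nm,c,Wc in(("t",t,W),("s",s,S)):
    h=cv2.cvtColor(c["color"],cv2.COLOR_BGR2HSV); y=(h[...,0]>20)&(h[...,0]<35)&(h[...,1]>180)
    y[215:]=0; p=Wc[y]; p=p[(p[:,2]>.03)]*1000
    i=np.argsort(p[:,1]); print("bar",nm,p[i[::max(1,len(i)//9)]].tolist())
bx=W[10:130,190:330].reshape(-1,3)*1000; q=bx[(bx[:,2]>60)]; print("box",np.median(q[:,2]),rect(q/1000))
E
```

```text
pintle tip [ 597.7 -163.   103. ] socket top ring [ 471.9 -334.3  104. ]
70 133 [ 603.5 -167.3   86.5] [ 590.4 -183.6   71.5] [ 616.7 -153.7   91.8]
92 23 [ 603.8 -167.6   95.5] [ 594.  -182.2   92.5] [ 618.6 -159.5   98.9]
99 33 [ 607.  -169.3  104.5] [ 595.  -182.7   99.3] [ 618.  -159.8  112. ]
sock 131 [ 470.  -338.2  103.3] (array([ 469.5, -341.6]), array([36.2, 22.1]), 52.4)
tray corners [array([587.7, 114.4]), array([696.4, -19.5]), array([606.4, -95.5]), array([497.7,  38.2])]
tray (array([599.8,  13.8]), array([121.6, 180.4]), 38.7, [[496.0, 46.0], [609.0, -95.0], [704.0, -19.0], [591.0, 122.0]])
bar t [[651.3371952903084, -437.7558676449449, 49.18219050912151], [850.002969665125, -60.216218428629155, 223.27225008809464], [799.2424248150859, -13.988306056897864, 182.80282549902594], [767.8855717740158, 20.591042000100796, 160.26287973982207], [741.2058089318267, 52.025327411119804, 152.63603049386234], [699.0315876729388, 87.54112111738698, 112.2840236143828], [672.8674276421934, 116.18053190081523, 102.47255700234328], [648.0464683686484, 144.45644380421322, 85.331542457952
[... 180 characters left out ...]
3641772989], [692.3559468383484, -430.4981395415838, 522.4725839540296], [937.797737342821, -149.7740479635403, 259.13328389496377], [903.4301061666553, -107.63137212443945, 263.7859818255265], [862.5752147799055, -63.325053308293796, 237.59066434045081], [797.4001941046195, -15.640330508227361, 178.72038017442773], [758.6929512305313, 35.566647501838524, 158.9079442274234], [692.5194219336975, 90.04420507980177, 108.34390627807667], [641.6641702403348, 148.54689889523016, 71.78471662990366], [597.3544159438414, 231.6433565120836, 45.761092198244334]]
box 129.31088082650737 (array([ 781.5, -115.7]), array([251.9, 210.6]), 89.0, [[674.0, -240.0], [884.0, -244.0], [889.0, 8.0], [679.0, 12.0]])
```

```bash
python3 - <<'E'
from h import *
t=dict(np.load("top0.npz")); s=dict(np.load("scene0.npz"))
for c in(t,s):
    W=cloud(c).reshape(-1,3); k=(W[:,1]>.03)&(W[:,1]<.6)&(W[:,0]>.2)&(W[:,0]<.6)
    print(W[k][:,2].max())
E
python3 -m jog '[{"dz":-0.75,"spin":1},{"dz":-0.75,"spin":1},{"dz":-0.75,"spin":1},{"dz":-0.75,"spin":1},{"dz":-0.75,"spin":1},{"dz":-0.75,"spin":1},{"dz":-0.75,"spin":1},{"dz":-0.75,"spin":1}]' 30
python3 -m jog '[{"spin":1},{"spin":1},{"spin":1},{"spin":1},{"spin":1},{"spin":1},{"spin":1},{}]'
```

```text
0.19914286043405025
0.19761057010079275invalid input
invalid input
```

```bash

python3 -m jog '[{"dx":0,"dy":0,"dz":-0.75,"spin":1,"fingers":0},{"dx":0,"dy":0,"dz":-0.75,"spin":1,"fingers":0},{"dx":0,"dy":0,"dz":-0.75,"spin":1,"fingers":0},{"dx":0,"dy":0,"dz":-0.75,"spin":1,"fingers":0},{"dx":0,"dy":0,"dz":-0.75,"spin":1,"fingers":0},{"dx":0,"dy":0,"dz":-0.75,"spin":1,"fingers":0},{"dx":0,"dy":0,"dz":-0.75,"spin":1,"fingers":0},{"dx":0,"dy":0,"dz":-0.75,"spin":1,"fingers":0}]' 30
python3 -m jog '[{"dx":0,"dy":0,"dz":0,"spin":1,"fingers":0},{"dx":0,"dy":0,"dz":0,"spin":1,"fingers":0},{"dx":0,"dy":0,"dz":0,"spin":1,"fingers":0},{"dx":0,"dy":0,"dz":0,"spin":1,"fingers":0},{"dx":0,"dy":0,"dz":0,"spin":1,"fingers":0},{"dx":0,"dy":0,"dz":0,"spin":1,"fingers":0},{"dx":0,"dy":0,"dz":0,"spin":1,"fingers":0},{"dx":0,"dy":0,"dz":0,"spin":0,"fingers":0}]'
```

```text
time_s: 0.77
ee_pos: [0.1869, 0.5962, 0.2971]
orientation: [[-0.535, 0.845, -0.0], [0.845, 0.535, -0.001], [-0.0, -0.001, -1.0]]
contact_force: [0.0, 0.6, -0.5]
gripper_width: 0.0953
grasp_force: 0.0
time_s: 1.43
ee_pos: [0.1869, 0.5963, 0.2964]
orientation: [[0.046, 0.999, -0.0], [0.999, -0.046, -0.001], [-0.001, -0.0, -1.0]]
contact_force: [-0.2, 0.8, -0.1]
gripper_width: 0.0954
grasp_force: 0.0
```

```bash

python3 -m jog '[{"dx":-0.95,"dy":1,"dz":0,"spin":0,"fingers":0},{"dx":-0.95,"dy":1,"dz":0,"spin":0,"fingers":0},{"dx":-0.95,"dy":1,"dz":0,"spin":0,"fingers":0},{"dx":-0.95,"dy":1,"dz":0,"spin":0,"fingers":0},{"dx":-0.95,"dy":1,"dz":0,"spin":0,"fingers":0},{"dx":-0.95,"dy":1,"dz":0,"spin":0,"fingers":0},{"dx":-0.95,"dy":1,"dz":0,"spin":0,"fingers":0},{"dx":-0.95,"dy":1,"dz":0,"spin":0,"fingers":0}]'
python3 -m jog '[{"dx":-0.95,"dy":1,"dz":0,"spin":0,"fingers":0},{"dx":-0.95,"dy":1,"dz":0,"spin":0,"fingers":0},{"dx":-0.95,"dy":1,"dz":0,"spin":0,"fingers":0},{"dx":-0.95,"dy":1,"dz":0,"spin":0,"fingers":0},{"dx":-0.95,"dy":1,"dz":0,"spin":0,"fingers":0},{"dx":-0.95,"dy":1,"dz":0,"spin":0,"fingers":0},{"dx":-0.95,"dy":1,"dz":0,"spin":0,"fingers":0},{"dx":-0.95,"dy":0.9,"dz":0,"spin":0,"fingers":0}]'
python3 -m jog '[{"dx":-0.95,"dy":0,"dz":0,"spin":0,"fingers":0},{"dx":-0.95,"dy":0,"dz":0,"spin":0,"fingers":0},{"dx":-0.95,"dy":0,"dz":0,"spin":0,"fingers":0},{"dx":-0.95,"dy":0,"dz":0,"spin":0,"fingers":0},{"dx":-0.95,"dy":0,"dz":0,"spin":0,"fingers":0},{"dx":-0.95,"dy":0,"dz":0,"spin":0,"fingers":0},{"dx":-0.95,"dy":0,"dz":0,"spin":0,"fingers":0},{"dx":-0.95,"dy":0,"dz":0,"spin":0,"fingers":0}]'
python3 -m jog '[{"dx":-0.95,"dy":0,"dz":0,"spin":0,"fingers":0},{"dx":-0.95,"dy":0,"dz":0,"spin":0,"fingers":0},{"dx":-0.95,"dy":0,"dz":0,"spin":0,"fingers":0},{"dx":-0.95,"dy":0,"dz":0,"spin":0,"fingers":0},{"dx":-0.95,"dy":0,"dz":0,"spin":0,"fingers":0},{"dx":-0.95,"dy":0,"dz":0,"spin":0,"fingers":0},{"dx":-0.95,"dy":0,"dz":0,"spin":0,"fingers":0},{"dx":-0.95,"dy":0,"dz":0,"spin":0,"fingers":0}]'
python3 -m jog '[{"dx":-0.95,"dy":0,"dz":0.5,"spin":0,"fingers":0},{"dx":-0.95,"dy":0,"dz":0.5,"spin":0,"fingers":0},{"dx":-0.95,"dy":0,"dz":0.5,"spin":0,"fingers":0},{"dx":-0.95,"dy":0,"dz":0.5,"spin":0,"fingers":0},{"dx":-0.95,"dy":0,"dz":0.5,"spin":0,"fingers":0},{"dx":-0.95,"dy":0,"dz":0.5,"spin":0,"fingers":0},{"dx":-0.9,"dy":0,"dz":0.5,"spin":0,"fingers":0},{"dx":0,"dy":0,"dz":0.5,"spin":0,"fingers":0}]'
```

```text
time_s: 2.1
ee_pos: [0.3411, 0.4367, 0.2967]
orientation: [[0.039, 0.999, -0.0], [0.999, -0.039, -0.0], [-0.0, -0.0, -1.0]]
contact_force: [0.1, 0.9, -0.5]
gripper_width: 0.0955
grasp_force: 0.0
time_s: 2.77
ee_pos: [0.4928, 0.2781, 0.2966]
orientation: [[0.039, 0.999, -0.0], [0.999, -0.039, -0.0], [-0.0, -0.0, -1.0]]
contact_force: [0.7, 1.0, -0.1]
gripper_width: 0.0956
grasp_force: 0.0
time_s: 3.43
ee_pos: [0.4853, 0.1265, 0.2966]
orientation: [[0.039, 0.999, -0.0], [0.999, -0.039, -0.0], [-0.0, -0.0, -1.0]]
contact_force: [-0.0, 1.3, 0.4]
gripper_width: 0.0952
grasp_force: 0.0
time_s: 4.1
ee_pos: [0.4789, -0.0253, 0.2966]
orientation: [[0.039, 0.999, -0.0], [0.999, -0.039, 0.0], [0.0, -0.0, -1.0]]
contact_force: [0.8, 0.4, -0.1]
gripper_width: 0.0953
grasp_force: 0.0
time_s: 4.77
ee_pos: [0.4735, -0.1586, 0.216]
orientation: [[0.041, 0.999, -0.0], [0.999, -0.041, -0.0], [-0.0, -0.0, -1.0]]
contact_force: [0.8, 0.3, -0.3]
gripper_width: 0.0953
grasp_force: 0.0
```

```bash

python3 -m jog '[{"dx":-0.83,"dy":-0.18,"dz":0.9,"spin":0,"fingers":0},{"dx":0,"dy":0,"dz":1,"spin":0,"fingers":0},{"dx":0,"dy":0,"dz":1,"spin":0,"fingers":0},{"dx":0,"dy":0,"dz":1,"spin":0,"fingers":0},{"dx":0,"dy":0,"dz":1,"spin":0,"fingers":0},{"dx":0,"dy":0,"dz":1,"spin":0,"fingers":0},{"dx":0,"dy":0,"dz":1,"spin":0,"fingers":0},{"dx":0,"dy":0,"dz":1,"spin":0,"fingers":0}]'
python3 -m jog '[{"dx":0,"dy":0,"dz":1,"spin":0,"fingers":0},{"dx":0,"dy":0,"dz":0.6,"spin":0,"fingers":0},{"dx":0,"dy":0,"dz":0,"spin":0,"fingers":1},{"dx":0,"dy":0,"dz":0,"spin":0,"fingers":1},{"dx":0,"dy":0,"dz":0,"spin":0,"fingers":1},{"dx":0,"dy":0,"dz":0,"spin":0,"fingers":1},{"dx":0,"dy":0,"dz":0,"spin":0,"fingers":1},{"dx":0,"dy":0,"dz":0,"spin":0,"fingers":1}]' 30
python3 -m jog '[{"dx":0,"dy":0,"dz":0,"spin":0,"fingers":1},{"dx":0,"dy":0,"dz":0,"spin":0,"fingers":1},{"dx":0,"dy":0,"dz":0,"spin":0,"fingers":1},{"dx":0,"dy":0,"dz":0,"spin":0,"fingers":1},{"dx":0,"dy":0,"dz":-0.5,"spin":0,"fingers":1},{"dx":0,"dy":0,"dz":-1,"spin":0,"fingers":1},{"dx":0,"dy":0,"dz":-1,"spin":0,"fingers":1},{"dx":0,"dy":0,"dz":-1,"spin":0,"fingers":1}]'
```

```text
time_s: 5.43
ee_pos: [0.4693, -0.1721, 0.0577]
orientation: [[0.039, 0.999, 0.0], [0.999, -0.039, 0.0], [0.0, 0.0, -1.0]]
contact_force: [-0.5, -0.6, 0.3]
gripper_width: 0.0949
grasp_force: 0.0
time_s: 6.1
ee_pos: [0.4696, -0.1728, 0.0274]
orientation: [[0.042, 0.999, 0.001], [0.999, -0.042, -0.001], [-0.0, 0.001, -1.0]]
contact_force: [0.3, -0.2, 0.0]
gripper_width: 0.0606
grasp_force: 0.0
time_s: 6.77
ee_pos: [0.4691, -0.1726, 0.0981]
orientation: [[0.042, 0.999, -0.0], [0.999, -0.042, 0.0], [0.0, -0.0, -1.0]]
contact_force: [-0.6, -0.2, 0.0]
gripper_width: 0.0072
grasp_force: 0.0
```

```bash
python3 - <<'E'
from workcell import bot
import cv2
c=bot.camera("scene"); cv2.imwrite("pics/s1.png",cv2.resize(c["color"][150:380,220:480],None,fx=2.5,fy=2.5))
print(bot.get_obs()["gripper_width"],bot.get_obs()["ee_pos"])
E
```

```text
0.0036838773217838555 [ 0.47061945 -0.17333508  0.10147453]
```

View pics/s1.png

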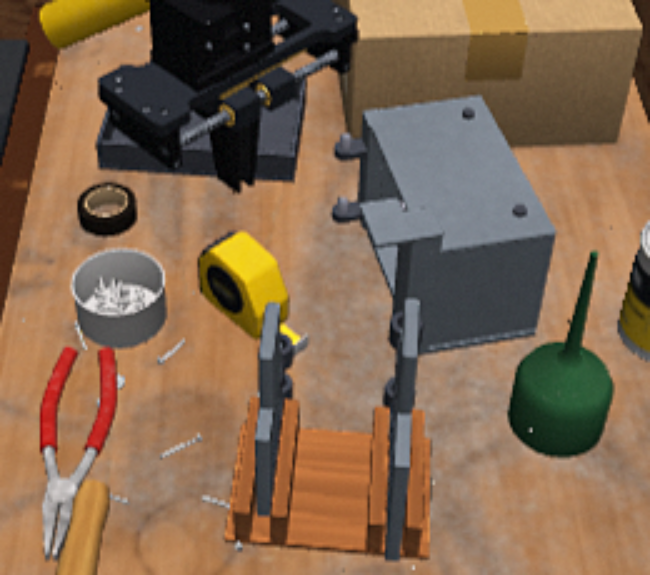

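The crop shows the tape still upright and undisturbed at crop (240,280); I lifted before the fingers had closed. I'll open and grip again with more closing time.

```bash

python3 -m jog '[{"dx":0,"dy":0,"dz":0,"spin":0,"fingers":0.1},{"dx":0,"dy":0,"dz":0,"spin":0,"fingers":0.1},{"dx":0,"dy":0,"dz":0,"spin":0,"fingers":0.1},{"dx":0,"dy":0,"dz":0,"spin":0,"fingers":0.1},{"dx":0,"dy":0,"dz":0,"spin":0,"fingers":0.1},{"dx":0,"dy":0,"dz":0,"spin":0,"fingers":0.1},{"dx":0,"dy":0,"dz":0,"spin":0,"fingers":0.1},{"dx":0,"dy":0,"dz":0,"spin":0,"fingers":0.1}]'
python3 -m jog '[{"dx":0,"dy":0,"dz":0,"spin":0,"fingers":0.1},{"dx":0,"dy":0,"dz":0,"spin":0,"fingers":0.1},{"dx":0,"dy":0,"dz":0.5,"spin":0,"fingers":0.1},{"dx":0,"dy":0,"dz":0.8,"spin":0,"fingers":0.1},{"dx":0,"dy":0,"dz":0.8,"spin":0,"fingers":0.1},{"dx":0,"dy":0,"dz":0.8,"spin":0,"fingers":0.1},{"dx":0,"dy":0,"dz":0.8,"spin":0,"fingers":1},{"dx":0,"dy":0,"dz":0,"spin":0,"fingers":1}]'
python3 -m jog '[{"dx":0,"dy":0,"dz":0,"spin":0,"fingers":1},{"dx":0,"dy":0,"dz":0,"spin":0,"fingers":1},{"dx":0,"dy":0,"dz":0,"spin":0,"fingers":1},{"dx":0,"dy":0,"dz":0,"spin":0,"fingers":1},{"dx":0,"dy":0,"dz":0,"spin":0,"fingers":1},{"dx":0,"dy":0,"dz":0,"spin":0,"fingers":1},{"dx":0,"dy":0,"dz":0,"spin":0,"fingers":1},{"dx":0,"dy":0,"dz":0,"spin":0,"fingers":1}]' 35
```

```text
time_s: 7.48
ee_pos: [0.4693, -0.1727, 0.0965]
orientation: [[0.042, 0.999, -0.0], [0.999, -0.042, 0.0], [0.0, -0.0, -1.0]]
contact_force: [-1.2, -0.1, -0.5]
gripper_width: 0.0516
grasp_force: 0.0
time_s: 8.15
ee_pos: [0.4679, -0.1721, 0.0199]
orientation: [[0.042, 0.999, -0.004], [0.999, -0.042, 0.002], [0.002, -0.004, -1.0]]
contact_force: [-0.9, 0.2, -0.3]
gripper_width: 0.0774
grasp_force: 0.0
time_s: 8.82
ee_pos: [0.4697, -0.1729, 0.0231]
orientation: [[0.042, 0.999, 0.001], [0.999, -0.042, -0.0], [-0.0, 0.001, -1.0]]
contact_force: [1.7, 0.1, 4.3]
gripper_width: 0.0332
grasp_force: 34.6
```

```bash

python3 -m jog '[{"dx":0,"dy":0,"dz":-0.5,"spin":0,"fingers":1},{"dx":0,"dy":0,"dz":-1,"spin":0,"fingers":1},{"dx":0,"dy":0,"dz":-1,"spin":0,"fingers":1},{"dx":0,"dy":0,"dz":-1,"spin":0,"fingers":1},{"dx":0,"dy":0,"dz":-1,"spin":0,"fingers":1},{"dx":0,"dy":0,"dz":-1,"spin":0,"fingers":1},{"dx":0,"dy":0,"dz":-1,"spin":0,"fingers":1},{"dx":0,"dy":0,"dz":-0.5,"spin":0,"fingers":1}]'
python3 -m jog '[{"dx":0.97,"dy":0.52,"dz":0,"spin":0,"fingers":1},{"dx":0.97,"dy":0.52,"dz":0,"spin":0,"fingers":1},{"dx":0.97,"dy":0.52,"dz":0,"spin":0,"fingers":1},{"dx":0.97,"dy":0.52,"dz":0,"spin":0,"fingers":1},{"dx":0.97,"dy":0.52,"dz":0,"spin":0,"fingers":1},{"dx":0.97,"dy":0.52,"dz":0,"spin":0,"fingers":1},{"dx":0.97,"dy":0.52,"dz":0,"spin":0,"fingers":1},{"dx":0.97,"dy":0.52,"dz":0,"spin":0,"fingers":1}]'
python3 -m jog '[{"dx":0.97,"dy":0.52,"dz":0,"spin":0,"fingers":1},{"dx":0.97,"dy":0.52,"dz":0,"spin":0,"fingers":1},{"dx":0,"dy":0,"dz":0,"spin":-1,"fingers":1},{"dx":0,"dy":0,"dz":0,"spin":-1,"fingers":1},{"dx":0,"dy":0,"dz":0,"spin":-1,"fingers":1},{"dx":0,"dy":0,"dz":0,"spin":-1,"fingers":1},{"dx":0,"dy":0,"dz":0,"spin":-1,"fingers":1},{"dx":0,"dy":0,"dz":0,"spin":-1,"fingers":1}]'
python3 -m jog '[{"dx":0,"dy":0,"dz":0,"spin":-1,"fingers":1},{"dx":0,"dy":0,"dz":0,"spin":-1,"fingers":1},{"dx":0,"dy":0,"dz":0,"spin":-0.2,"fingers":1},{"dx":0,"dy":0,"dz":0,"spin":0,"fingers":1},{"dx":0,"dy":0,"dz":0,"spin":0,"fingers":1},{"dx":0,"dy":0,"dz":0.5,"spin":0,"fingers":1},{"dx":0,"dy":0,"dz":1,"spin":0,"fingers":1},{"dx":0,"dy":0,"dz":0.5,"spin":0,"fingers":1}]'
```

```text
time_s: 9.48
ee_pos: [0.4695, -0.1728, 0.1652]
orientation: [[0.042, 0.999, 0.002], [0.999, -0.042, -0.001], [-0.001, 0.002, -1.0]]
contact_force: [0.4, -0.7, -1.3]
gripper_width: 0.0331
grasp_force: 31.9
time_s: 10.15
ee_pos: [0.5589, -0.0201, 0.1624]
orientation: [[0.042, 0.999, -0.001], [0.999, -0.042, 0.0], [0.0, -0.001, -1.0]]
contact_force: [0.5, 0.2, -3.0]
gripper_width: 0.0331
grasp_force: 31.9
time_s: 10.82
ee_pos: [0.5808, 0.0168, 0.1623]
orientation: [[-0.467, 0.884, -0.001], [0.884, 0.467, 0.0], [0.001, -0.001, -1.0]]
contact_force: [-0.1, 0.1, -2.4]
gripper_width: 0.0326
grasp_force: 31.3
time_s: 11.48
ee_pos: [0.5805, 0.0168, 0.1206]
orientation: [[-0.623, 0.782, -0.002], [0.782, 0.623, 0.0], [0.001, -0.001, -1.0]]
contact_force: [-0.6, 0.4, -2.5]
gripper_width: 0.0325
grasp_force: 31.3
```

```bash

python3 -m jog '[{"dx":0,"dy":0,"dz":0.8,"spin":0,"fingers":1},{"dx":0,"dy":0,"dz":0.8,"spin":0,"fingers":1},{"dx":0,"dy":0,"dz":0.8,"spin":0,"fingers":1},{"dx":0,"dy":0,"dz":0.8,"spin":0,"fingers":1},{"dx":0,"dy":0,"dz":0.8,"spin":0,"fingers":1},{"dx":0,"dy":0,"dz":0.5,"spin":0,"fingers":1},{"dx":0,"dy":0,"dz":0,"spin":0,"fingers":1},{"dx":0,"dy":0,"dz":0,"spin":0,"fingers":1}]'
```

```text
time_s: 12.15
ee_pos: [0.5812, 0.0168, 0.0324]
orientation: [[-0.623, 0.782, -0.001], [0.782, 0.623, 0.0], [0.001, -0.001, -1.0]]
contact_force: [0.8, -0.5, -1.9]
gripper_width: 0.0327
grasp_force: 31.3
```

```bash

python3 -m jog '[{"dx":0,"dy":0,"dz":0.2,"spin":0,"fingers":1},{"dx":0,"dy":0,"dz":0,"spin":0,"fingers":1},{"dx":0,"dy":0,"dz":0,"spin":0,"fingers":0.4},{"dx":0,"dy":0,"dz":0,"spin":0,"fingers":0.4},{"dx":0,"dy":0,"dz":0,"spin":0,"fingers":0.4},{"dx":0,"dy":0,"dz":0,"spin":0,"fingers":0.4},{"dx":0,"dy":0,"dz":0,"spin":0,"fingers":0.4},{"dx":0,"dy":0,"dz":0,"spin":0,"fingers":0.4}]'
python3 -m jog '[{"dx":0,"dy":0,"dz":-0.5,"spin":0,"fingers":0.4},{"dx":0,"dy":0,"dz":-1,"spin":0,"fingers":0.4},{"dx":0,"dy":0,"dz":-1,"spin":0,"fingers":0.4},{"dx":0,"dy":0,"dz":-1,"spin":0,"fingers":0.4},{"dx":0,"dy":0,"dz":-1,"spin":0,"fingers":0.4},{"dx":0,"dy":0,"dz":-1,"spin":0,"fingers":0.4},{"dx":0,"dy":0,"dz":-1,"spin":0,"fingers":0.4},{"dx":0,"dy":0,"dz":-1,"spin":0,"fingers":0.4}]'
python3 -m jog '[{"dx":0,"dy":0,"dz":-1,"spin":0,"fingers":0.2},{"dx":0,"dy":0,"dz":-1,"spin":0,"fingers":0.2},{"dx":0,"dy":0,"dz":-1,"spin":0,"fingers":0.2},{"dx":0,"dy":0,"dz":-0.5,"spin":0,"fingers":0.2},{"dx":0,"dy":0,"dz":0,"spin":0,"fingers":0.2},{"dx":0,"dy":0,"dz":0,"spin":0,"fingers":0.2},{"dx":0,"dy":0,"dz":0,"spin":0,"fingers":0.2},{"dx":0,"dy":0,"dz":0,"spin":0,"fingers":0.2}]'
```

```text
time_s: 12.82
ee_pos: [0.5814, 0.0167, 0.0289]
orientation: [[-0.624, 0.782, 0.0], [0.782, 0.624, 0.0], [-0.0, 0.0, -1.0]]
contact_force: [-0.8, 1.1, 0.2]
gripper_width: 0.0567
grasp_force: 0.0
time_s: 13.48
ee_pos: [0.5812, 0.0168, 0.1806]
orientation: [[-0.624, 0.782, 0.001], [0.782, 0.624, 0.0], [-0.0, 0.0, -1.0]]
contact_force: [0.5, -0.2, -0.7]
gripper_width: 0.0572
grasp_force: 0.0
time_s: 14.15
ee_pos: [0.5809, 0.0168, 0.2475]
orientation: [[-0.624, 0.782, -0.002], [0.782, 0.624, 0.0], [0.001, -0.001, -1.0]]
contact_force: [-0.1, -0.7, 0.2]
gripper_width: 0.0759
grasp_force: 0.0
```

```bash

python3 -m jog '[{"dx":0,"dy":0,"dz":0,"spin":1,"fingers":0.4},{"dx":0,"dy":0,"dz":0,"spin":1,"fingers":0.4},{"dx":0,"dy":0,"dz":0,"spin":1,"fingers":0.4},{"dx":0,"dy":0,"dz":0,"spin":1,"fingers":0.4},{"dx":0,"dy":0,"dz":0,"spin":1,"fingers":0.4},{"dx":0,"dy":0,"dz":0,"spin":1,"fingers":0.4},{"dx":0,"dy":0,"dz":0,"spin":1,"fingers":0.4},{"dx":0,"dy":0,"dz":0,"spin":1,"fingers":0.4}]'
python3 -m jog '[{"dx":0,"dy":0,"dz":0,"spin":1,"fingers":0.4},{"dx":0,"dy":0,"dz":0,"spin":1,"fingers":0.4},{"dx":0,"dy":0,"dz":0,"spin":1,"fingers":0.4},{"dx":0,"dy":0,"dz":0,"spin":1,"fingers":0.4},{"dx":0,"dy":0,"dz":0,"spin":1,"fingers":0.4},{"dx":0,"dy":0,"dz":0,"spin":1,"fingers":0.4},{"dx":0,"dy":0,"dz":0,"spin":1,"fingers":0.4},{"dx":0,"dy":0,"dz":0,"spin":1,"fingers":0.4}]'
python3 -m jog '[{"dx":0,"dy":0,"dz":0,"spin":1,"fingers":0.4},{"dx":0,"dy":0,"dz":0,"spin":0.75,"fingers":0.4},{"dx":-1,"dy":0.5,"dz":0,"spin":0,"fingers":0.4},{"dx":-1,"dy":0.5,"dz":0,"spin":0,"fingers":0.4},{"dx":-1,"dy":0.5,"dz":0,"spin":0,"fingers":0.4},{"dx":-1,"dy":0.5,"dz":0,"spin":0,"fingers":0.4},{"dx":-1,"dy":0.5,"dz":0,"spin":0,"fingers":0.4},{"dx":-1,"dy":0.5,"dz":0,"spin":0,"fingers":0.4}]'
python3 -m jog '[{"dx":-1,"dy":0.5,"dz":0,"spin":0,"fingers":0.4},{"dx":-1,"dy":0.5,"dz":0,"spin":0,"fingers":0.4},{"dx":-1,"dy":0.5,"dz":0,"spin":0,"fingers":0.4},{"dx":-1,"dy":0.5,"dz":0,"spin":0,"fingers":0.4},{"dx":-1,"dy":0.6,"dz":0,"spin":0,"fingers":0.4},{"dx":-1,"dy":0.6,"dz":0,"spin":0,"fingers":0.4},{"dx":-1,"dy":0.6,"dz":0,"spin":0,"fingers":0.4},{"dx":-1,"dy":0.6,"dz":0,"spin":0,"fingers":0.4}]'
python3 -m jog '[{"dx":-1,"dy":0.7,"dz":0,"spin":0,"fingers":0.4},{"dx":-1,"dy":0.7,"dz":0,"spin":0,"fingers":0.4},{"dx":-1,"dy":0.7,"dz":0,"spin":0,"fingers":0.4},{"dx":-1,"dy":0.6,"dz":0,"spin":0,"fingers":0.4},{"dx":-0.6,"dy":0,"dz":0,"spin":0,"fingers":0.4},{"dx":0,"dy":0,"dz":0.5,"spin":0,"fingers":0.4},{"dx":0,"dy":0,"dz":0,"spin":0,"fingers":0.4},{"dx":0,"dy":0,"dz":0,"spin":0,"fingers":0.4}]'
python3 - <<'E'
from workcell import bot
from h import *
t=bot.camera("top"); s=bot.camera("scene"); np.savez("top1.npz",**t); np.savez("scene1.npz",**s)
o=bot.get_obs(); print(o["ee_pos"],np.degrees(o["joint_positions"]).round(1))
cv2.imwrite("pics/s2.png",np.hstack([s["color"][150:390,220:480],t["color"][120:360,130:450]]))
E
```

```text
time_s: 14.82
ee_pos: [0.5811, 0.0168, 0.2476]
orientation: [[0.029, 1.0, -0.002], [1.0, -0.029, 0.0], [0.0, -0.002, -1.0]]
contact_force: [-0.2, -0.2, -0.5]
gripper_width: 0.057
grasp_force: 0.0
time_s: 15.48
ee_pos: [0.5811, 0.0167, 0.2477]
orientation: [[0.665, 0.747, -0.002], [0.747, -0.665, 0.0], [-0.001, -0.001, -1.0]]
contact_force: [0.3, -0.6, -0.0]
gripper_width: 0.0568
grasp_force: 0.0
time_s: 16.15
ee_pos: [0.5269, -0.107, 0.2478]
orientation: [[0.768, 0.641, -0.002], [0.641, -0.768, 0.001], [-0.001, -0.001, -1.0]]
contact_force: [0.1, 0.4, 0.1]
gripper_width: 0.057
grasp_force: 0.0
time_s: 16.82
ee_pos: [0.4605, -0.2772, 0.2478]
orientation: [[0.768, 0.641, -0.001], [0.641, -0.768, 0.001], [-0.0, -0.002, -1.0]]
contact_force: [0.8, -1.2, 1.0]
gripper_width: 0.0571
grasp_force: 0.0
time_s: 17.48
ee_pos: [0.4251, -0.3755, 0.2378]
orientation: [[0.768, 0.641, -0.001], [0.641, -0.768, 0.002], [0.0, -0.002, -1.0]]
contact_force: [-0.4, 0.1, 0.5]
gripper_width: 0.0572
grasp_force: 0.0
[ 0.42559696 -0.37571334  0.23868215] [-48.1  20.1  92.7   0.   67.2   2. ]
```

View pics/s2.png

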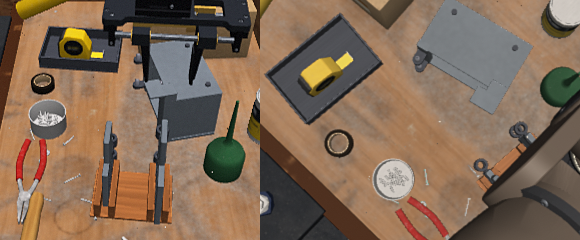

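The left view shows the tape standing inside the tray. The right (top) view confirms it, with the gripper over the stand and the doors and bystanders unchanged. Now I'll descend onto the tab and grip.

```bash

python3 -m jog '[{"dx":-0.1,"dy":0,"dz":0.7,"spin":0,"fingers":0.4},{"dx":0,"dy":0,"dz":0.7,"spin":0,"fingers":0.4},{"dx":0,"dy":0,"dz":0.7,"spin":0,"fingers":0.4},{"dx":0,"dy":0,"dz":0.7,"spin":0,"fingers":0.4},{"dx":0,"dy":0,"dz":0.7,"spin":0,"fingers":0.4},{"dx":0,"dy":0,"dz":0.7,"spin":0,"fingers":0.4},{"dx":0,"dy":0,"dz":0.7,"spin":0,"fingers":0.4},{"dx":0,"dy":0,"dz":0.35,"spin":0,"fingers":0.4}]'
python3 -m jog '[{"dx":0,"dy":0,"dz":0,"spin":0,"fingers":1},{"dx":0,"dy":0,"dz":0,"spin":0,"fingers":1},{"dx":0,"dy":0,"dz":0,"spin":0,"fingers":1},{"dx":0,"dy":0,"dz":0,"spin":0,"fingers":1},{"dx":0,"dy":0,"dz":0,"spin":0,"fingers":1},{"dx":0,"dy":0,"dz":0,"spin":0,"fingers":1},{"dx":0,"dy":0,"dz":0,"spin":0,"fingers":1},{"dx":0,"dy":0,"dz":0,"spin":0,"fingers":1}]' 40
python3 -m jog '[{"dx":0,"dy":0,"dz":0,"spin":0,"fingers":1},{"dx":0,"dy":0,"dz":0,"spin":0,"fingers":1},{"dx":0,"dy":0,"dz":0,"spin":0,"fingers":1},{"dx":0,"dy":0,"dz":0,"spin":0,"fingers":1},{"dx":0,"dy":0,"dz":0,"spin":0,"fingers":1},{"dx":0,"dy":0,"dz":0,"spin":0,"fingers":1},{"dx":0,"dy":0,"dz":0,"spin":0,"fingers":1},{"dx":0,"dy":0,"dz":0,"spin":0,"fingers":1}]' 50
```

```text
time_s: 18.25
ee_pos: [0.4238, -0.3769, 0.1325]
orientation: [[0.767, 0.641, -0.001], [0.641, -0.767, 0.001], [0.0, -0.001, -1.0]]
contact_force: [0.6, 0.1, -0.5]
gripper_width: 0.0572
grasp_force: 0.0
time_s: 18.92
ee_pos: [0.4236, -0.378, 0.1338]
orientation: [[0.768, 0.641, 0.0], [0.641, -0.768, -0.0], [0.0, 0.0, -1.0]]
contact_force: [-0.1, 0.3, 0.6]
gripper_width: 0.0093
grasp_force: 0.0
time_s: 19.58
ee_pos: [0.4236, -0.378, 0.1337]
orientation: [[0.768, 0.641, 0.0], [0.641, -0.768, 0.0], [0.0, -0.0, -1.0]]
contact_force: [-0.8, -0.1, 0.1]
gripper_width: 0.0001
grasp_force: 0.0
```

```bash

python3 - <<'E'
from workcell import bot
from h import *
s=bot.camera("scene"); t=bot.camera("top")
o=bot.get_obs(); p=s["K"]@(s["R"]@o["ee_pos"]+s["t"]); print(p[:2]/p[2],o["gripper_width"])
cv2.imwrite("pics/s3.png",cv2.resize(np.hstack([s["color"][180:390,290:480],t["color"][190:400,330:480]]),None,fx=2.3,fy=2.3))
E
```

```text
[380.56678623 294.77505956] 0.00020410435340949753
```

View pics/s3.png

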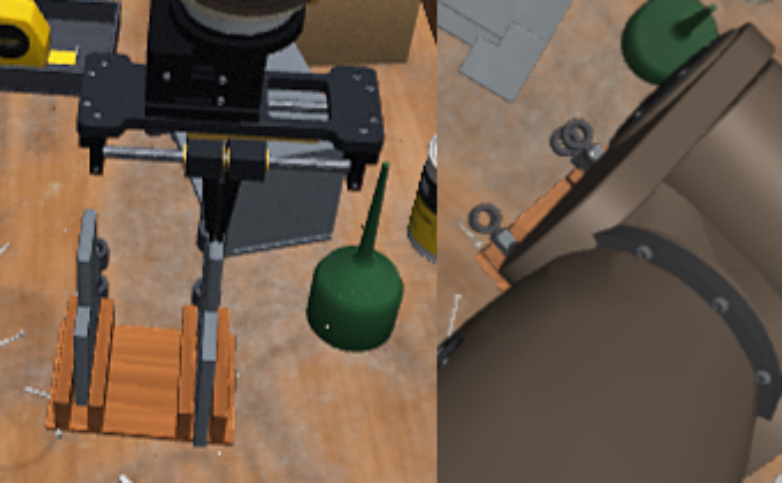

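The left view shows the closed fingers at crop (215,220), directly behind or over the tab top at crop (213,243), so they are not straddling it. I'll use depth to see where the tips are relative to the tab.

```bash

python3 - <<'E'
from workcell import bot
from h import *
np.set_printoptions(precision=0,suppress=True,linewidth=200)
s=bot.camera("scene"); W=cloud(s)*1000
for v in range(255,312,4): print(v,[W[v,u].round().astype(int).tolist() for u in range(374,393,3)])
s0=dict(np.load("scene0.npz")); W=cloud(s0)*1000; print("before")
for v in range(245,300,6): print(v,[W[v,u].round().astype(int).tolist() for u in range(374,393,3)])
E
```

```text
255 [[385, -389, 258], [387, -392, 258], [391, -395, 258], [393, -398, 258], [396, -401, 258], [399, -404, 259], [401, -407, 260]]
259 [[579, -237, 6], [582, -242, 6], [409, -381, 228], [412, -385, 228], [416, -387, 227], [418, -391, 228], [421, -394, 228]]
263 [[577, -240, -3], [572, -251, 8], [410, -381, 218], [411, -386, 220], [417, -387, 217], [417, -392, 221], [422, -394, 219]]
267 [[567, -248, -3], [565, -257, 6], [409, -382, 211], [414, -385, 210], [418, -387, 208], [418, -392, 212], [421, -395, 212]]
271 [[558, -256, -2], [534, -282, 36], [410, -383, 202], [413, -386, 202], [415, -390, 204], [419, -392, 203], [537, -315, 58]]
275 [[551, -262, -3], [534, -283, 25], [410, -383, 194], [415, -386, 192], [415, -390, 196], [420, -393, 194], [537, -316, 48]]
279 [[541, -271, -1], [468, -334, 104], [410, -384, 185], [416, -385, 182], [418, -389, 183], [531, -315, 40], [538, -316, 36]]
283 [[533, -278, -2], [464, -338, 99], [438, -364, 140], [416, -386, 174], [418, -390, 175], [533, -314, 27], [540, -316, 23]]
287 [[525, -285, -1], [465, -338, 89], [428, -372, 145], [412, -390, 170], 
[... 1482 characters left out ...]
 64]]
275 [[550, -263, -2], [533, -284, 27], [481, -330, 101], [433, -372, 169], [435, -376, 170], [533, -312, 48], [539, -314, 45]]
281 [[537, -274, -1], [465, -337, 103], [477, -334, 92], [422, -381, 170], [424, -385, 171], [532, -314, 33], [538, -317, 30]]
287 [[526, -284, -2], [464, -338, 89], [426, -374, 147], [412, -390, 171], [415, -393, 170], [533, -315, 16], [541, -316, 10]]
293 [[515, -294, -4], [518, -299, -2], [410, -387, 156], [405, -396, 167], [409, -398, 166], [534, -316, -1], [538, -320, -1]]
299 [[502, -305, -2], [506, -309, -2], [404, -392, 151], [405, -397, 154], [410, -399, 152], [524, -325, -3], [528, -329, -3]]<stdin>:5: RuntimeWarning: invalid value encountered in cast
```

```bash

python3 -m jog '[{"dx":0,"dy":0,"dz":-1,"spin":0,"fingers":1},{"dx":0,"dy":0,"dz":-1,"spin":0,"fingers":1},{"dx":0,"dy":0,"dz":-1,"spin":0,"fingers":0.5},{"dx":0,"dy":0,"dz":0,"spin":0,"fingers":0.5},{"dx":0,"dy":0,"dz":0,"spin":0,"fingers":0.5},{"dx":0,"dy":0,"dz":0,"spin":0,"fingers":0.5},{"dx":0,"dy":0,"dz":0,"spin":0,"fingers":0.5},{"dx":0,"dy":0,"dz":0,"spin":0,"fingers":0.5}]'
python3 - <<'E'
from workcell import bot
from h import *
s=bot.camera("scene"); o=bot.get_obs(); np.savez("scene2.npz",**s)
for y in(-1,0,1):
  p=s["K"]@(s["R"]@(o["ee_pos"]+o["orientation"][:,1]*y*o["gripper_width"]/2)+s["t"]); print(p[:2]/p[2],o["gripper_width"])
W=cloud(s)
k=(np.linalg.norm(W[...,:2]-o["ee_pos"][:2],axis=-1)<.06)&(W[...,2]>.155)
for z in np.arange(.15,.27,.01):
    q=(W[k&(W[...,2]>z)&(W[...,2]<z+.01)]-o["ee_pos"])@o["orientation"]*1000
    if len(q): print(round(z,2),len(q),q.min(0).round(),q.max(0).round())
cv2.imwrite("pics/s4.png",cv2.resize(s["color"][180:340,290:480],None,fx=4,fy=3.75))
E
```

```text
time_s: 20.4
ee_pos: [0.4234, -0.3777, 0.1927]
orientation: [[0.768, 0.641, -0.001], [0.641, -0.768, 0.001], [0.0, -0.002, -1.0]]
contact_force: [0.8, 0.5, 0.0]
gripper_width: 0.0347
grasp_force: 0.0
[370.18103293 268.33807387] 0.038889110335892006
[382.96662442 269.17422128] 0.038889110335892006
[395.80372845 270.01373749] 0.038889110335892006
0.15 14 [-27.  -2.  33.] [-20.   8.  38.]
0.16 138 [-26.  -1.  23.] [23.  8. 33.]
0.17 38 [-26.  -0.  21.] [20.  6. 23.]
0.22 10 [-13. -17. -37.] [  4.  24. -36.]
0.23 39 [-14. -20. -47.] [  8.  26. -38.]
0.24 62 [-15. -22. -57.] [  7.  27. -47.]
0.25 59 [-15. -24. -67.] [-10.  28. -57.]
0.26 82 [-15. -25. -77.] [  9.  29. -67.]
0.27 96 [-15. -27. -87.] [  7.  30. -77.]
```

View pics/s4.png

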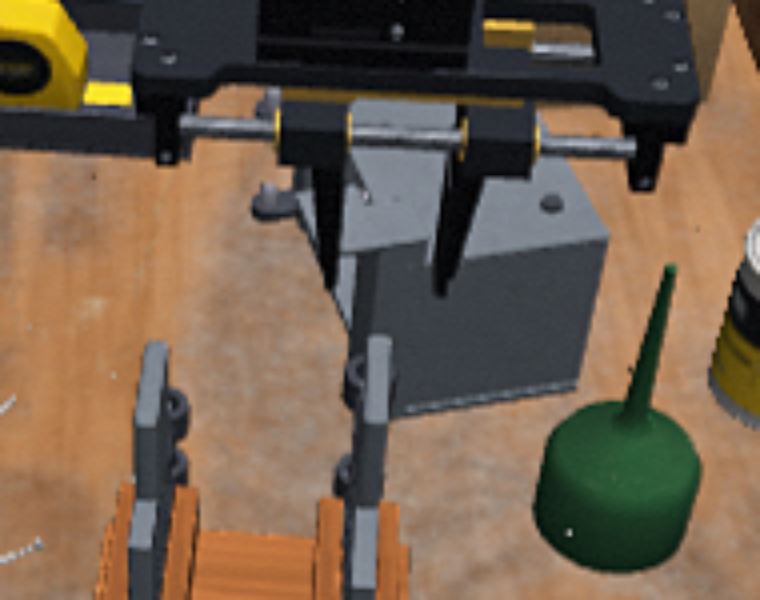

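The crop shows the finger tips at crop (333,290) and (440,293), well above the tab top at crop (378,340). The true tips are about 36 mm above the reported TCP height, while the lateral alignment is good. I'll go down to a reported z of about 0.095 and grip.

```bash

python3 -m jog '[{"dx":0,"dy":0,"dz":0.7,"spin":0,"fingers":0.5},{"dx":0,"dy":0,"dz":0.7,"spin":0,"fingers":0.5},{"dx":0,"dy":0,"dz":0.7,"spin":0,"fingers":0.5},{"dx":0,"dy":0,"dz":0.7,"spin":0,"fingers":0.5},{"dx":0,"dy":0,"dz":0.7,"spin":0,"fingers":0.5},{"dx":0,"dy":0,"dz":0.7,"spin":0,"fingers":0.5},{"dx":0,"dy":0,"dz":0.7,"spin":0,"fingers":0.5},{"dx":0,"dy":0,"dz":0,"spin":0,"fingers":0.7}]'
python3 -m jog '[{"dx":0,"dy":0,"dz":0,"spin":0,"fingers":1},{"dx":0,"dy":0,"dz":0,"spin":0,"fingers":1},{"dx":0,"dy":0,"dz":0,"spin":0,"fingers":1},{"dx":0,"dy":0,"dz":0,"spin":0,"fingers":1},{"dx":0,"dy":0,"dz":0,"spin":0,"fingers":1},{"dx":0,"dy":0,"dz":0,"spin":0,"fingers":1},{"dx":0,"dy":0,"dz":0,"spin":0,"fingers":1},{"dx":0,"dy":0,"dz":0,"spin":0,"fingers":1}]' 50
```

```text
time_s: 21.12
ee_pos: [0.4227, -0.377, 0.093]
orientation: [[0.768, 0.641, -0.003], [0.641, -0.768, 0.003], [-0.0, -0.005, -1.0]]
contact_force: [-0.3, 1.5, -0.6]
gripper_width: 0.0446
grasp_force: 0.0
time_s: 21.78
ee_pos: [0.4237, -0.3781, 0.0962]
orientation: [[0.768, 0.641, 0.0], [0.641, -0.768, -0.0], [0.0, 0.001, -1.0]]
contact_force: [-0.5, 0.1, 5.8]
gripper_width: 0.01
grasp_force: 50.0
```

```bash

python3 -m jog '[{"dx":0,"dy":0,"dz":-0.4,"spin":0,"fingers":1},{"dx":0,"dy":0,"dz":-0.7,"spin":0,"fingers":1},{"dx":0,"dy":0,"dz":-1,"spin":0,"fingers":1},{"dx":0,"dy":0,"dz":-1,"spin":0,"fingers":1},{"dx":0,"dy":0,"dz":-1,"spin":0,"fingers":1},{"dx":0,"dy":0,"dz":-1,"spin":0,"fingers":1},{"dx":0,"dy":0,"dz":-1,"spin":0,"fingers":1},{"dx":0,"dy":0,"dz":-1,"spin":0,"fingers":1}]'
python3 -m jog '[{"dx":0,"dy":0,"dz":-1,"spin":0.5,"fingers":1},{"dx":0,"dy":0,"dz":0,"spin":1,"fingers":1},{"dx":0,"dy":0,"dz":0,"spin":1,"fingers":1},{"dx":0,"dy":0,"dz":0,"spin":1,"fingers":1},{"dx":0,"dy":0,"dz":0,"spin":1,"fingers":1},{"dx":0,"dy":0,"dz":0,"spin":1,"fingers":1},{"dx":0,"dy":0,"dz":0,"spin":1,"fingers":1},{"dx":0,"dy":0,"dz":0,"spin":1,"fingers":1}]'
python3 -m jog '[{"dx":0,"dy":0,"dz":0,"spin":1,"fingers":1},{"dx":0,"dy":0,"dz":0,"spin":1,"fingers":1},{"dx":0,"dy":0,"dz":0,"spin":1,"fingers":1},{"dx":0,"dy":0,"dz":0,"spin":1,"fingers":1},{"dx":0,"dy":0,"dz":0,"spin":1,"fingers":1},{"dx":0,"dy":0,"dz":0,"spin":1,"fingers":1},{"dx":0,"dy":0,"dz":0,"spin":1,"fingers":1},{"dx":0,"dy":0,"dz":0,"spin":0,"fingers":1}]'
```

```text
time_s: 22.45
ee_pos: [0.4233, -0.3777, 0.2389]
orientation: [[0.768, 0.641, -0.0], [0.641, -0.768, 0.0], [0.0, -0.001, -1.0]]
contact_force: [0.1, -0.0, -2.5]
gripper_width: 0.0098
grasp_force: 50.0
time_s: 23.12
ee_pos: [0.4234, -0.3777, 0.2578]
orientation: [[0.999, 0.037, -0.0], [0.037, -0.999, 0.001], [-0.0, -0.001, -1.0]]
contact_force: [0.1, 0.3, -1.8]
gripper_width: 0.0094
grasp_force: 50.0
time_s: 23.78
ee_pos: [0.4234, -0.3778, 0.2578]
orientation: [[0.84, -0.543, -0.0], [-0.543, -0.84, 0.0], [-0.001, -0.0, -1.0]]
contact_force: [0.4, -0.8, -2.6]
gripper_width: 0.0093
grasp_force: 50.0
```

```bash

python3 -m jog '[{"dx":0,"dy":-1,"dz":0,"spin":0,"fingers":1},{"dx":0,"dy":-1,"dz":0,"spin":0,"fingers":1},{"dx":-0.4,"dy":-1,"dz":0,"spin":0,"fingers":1},{"dx":-0.4,"dy":-1,"dz":0,"spin":0,"fingers":1},{"dx":-0.4,"dy":-1,"dz":0,"spin":0,"fingers":1},{"dx":-0.4,"dy":-1,"dz":0,"spin":0,"fingers":1},{"dx":-0.4,"dy":-1,"dz":0,"spin":0,"fingers":1},{"dx":-0.4,"dy":-1,"dz":0,"spin":0,"fingers":1}]'
python3 -m jog '[{"dx":-0.4,"dy":-1,"dz":0,"spin":0,"fingers":1},{"dx":-0.4,"dy":-1,"dz":0,"spin":0,"fingers":1},{"dx":-0.4,"dy":-1,"dz":0,"spin":0,"fingers":1},{"dx":-0.4,"dy":-1,"dz":0,"spin":0,"fingers":1},{"dx":0,"dy":-1,"dz":0,"spin":0,"fingers":1},{"dx":0,"dy":-0.7,"dz":0,"spin":0,"fingers":1},{"dx":0,"dy":0,"dz":1,"spin":0,"fingers":1},{"dx":0,"dy":0,"dz":1,"spin":0,"fingers":1}]'
python3 -m jog '[{"dx":0,"dy":0,"dz":1,"spin":0,"fingers":1},{"dx":0,"dy":0,"dz":1,"spin":0,"fingers":1},{"dx":0,"dy":0,"dz":1,"spin":0,"fingers":1},{"dx":0,"dy":0,"dz":1,"spin":0,"fingers":1},{"dx":0,"dy":0,"dz":0.5,"spin":0,"fingers":1},{"dx":0,"dy":0,"dz":0,"spin":0,"fingers":1},{"dx":0,"dy":0,"dz":0,"spin":0,"fingers":1},{"dx":0,"dy":0,"dz":0,"spin":0,"fingers":1}]'
python3 - <<'E'
from workcell import bot
from h import *
t=bot.camera("top"); s=bot.camera("scene"); np.savez("top3.npz",**t); np.savez("scene3.npz",**s)
o=bot.get_obs(); print(o["ee_pos"],o["orientation"].round(3).tolist(),o["contact_force"])
a=cv2.resize(s["color"][180:290,320:450],None,fx=3,fy=3);b=cv2.resize(t["color"][130:240,230:360],None,fx=3,fy=3)
cv2.imwrite("pics/s5.png",np.hstack([a,b]))
E
```

```text
time_s: 24.45
ee_pos: [0.4694, -0.2162, 0.2578]
orientation: [[0.844, -0.537, -0.0], [-0.537, -0.844, 0.0], [-0.0, -0.0, -1.0]]
contact_force: [0.2, -0.8, -1.9]
gripper_width: 0.0095
grasp_force: 50.0
time_s: 25.12
ee_pos: [0.5048, -0.1034, 0.2181]
orientation: [[0.845, -0.535, 0.002], [-0.535, -0.845, -0.001], [0.002, -0.001, -1.0]]
contact_force: [-0.2, -0.8, -2.9]
gripper_width: 0.0098
grasp_force: 50.0
time_s: 25.78
ee_pos: [0.5047, -0.1043, 0.1288]
orientation: [[0.842, -0.539, 0.001], [-0.539, -0.842, -0.0], [0.001, -0.0, -1.0]]
contact_force: [-0.1, 0.9, -1.7]
gripper_width: 0.0099
grasp_force: 50.0
[ 0.50464986 -0.10428997  0.12881588] [[0.842, -0.539, 0.002], [-0.539, -0.842, -0.001], [0.002, -0.001, -1.0]] [ 0.59256052  0.57087773 -2.32922521]
```

View pics/s5.png

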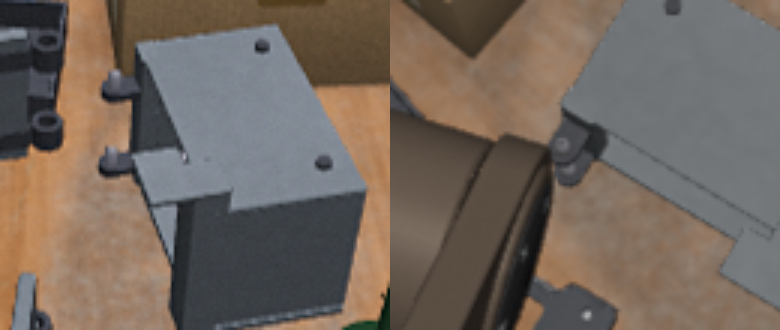

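The left half shows the sockets at crop (47,42) and (47,125), with pintle tips at (113,75) and (113,155); the right half shows the upper pintle at crop (565,145). I'll compute the socket-to-pintle offset in the tool axes.

```bash
python3 - <<'E'
from h import *
from scipy.optimize import least_squares
np.set_printoptions(precision=1,suppress=True)
s=dict(np.load("scene3.npz")); W=cloud(s)*1000
R=np.array([[.842,-.539],[-.539,-.842]])
def px(u,v): return 320+u/3,180+v/3
su=ray(s,*px(47,40),.136); sl=ray(s,*px(47,125),.066); pu=ray(s,*px(113,73),.103); pl=ray(s,*px(113,150),.033)
print(su,sl,pu,pl)
for b in((328,185,345,203),(328,212,345,228)):
    q=W[b[1]:b[3],b[0]:b[2]].reshape(-1,3); q=q[np.linalg.norm(q[:,:2]-su[:2],axis=1)<25]
    zt=np.percentile(q[:,2],97); 
    r=q[q[:,2]>zt-5]
    print("top z",zt,len(r))
    f=cv2.minEnclosingCircle(r[:,:2].astype(np.float32)); print("ring",f, r[:,:2].min(0),r[:,:2].max(0))
# leaf orientation: points of the leaf / tilt check
for b in((350,200,366,212),(350,226,366,238)):
    q=W[b[1]:b[3],b[0]:b[2]].reshape(-1,3); q=q[np.linalg.norm(q[:,:2]-[598,-162],axis=1)<14]; print("pint",len(q),q.mean(0),q[np.argsort(-q[:,2])[:6]].tolist())
for n,a,b in(("u",su,pu),("l",sl,pl)): print(n,"need tool dx,dy mm",(b-a)[:2]@R)
o=np.array([504.65,-104.29]); print("sock-tcp in tool",(su[:2]-o)@R,(sl[:2]-o)@R)
E
```

```text
[ 559.6 -143.1  136. ] [ 556.6 -146.7   66. ] [ 595.7 -170.5  103. ] [ 597.7 -172.1   33. ]
top z 138.9696847672695 49
ring ((556.68701171875, -141.6166534423828), 14.318228721618652) [ 542.7 -152.9] [ 571. -132.]
top z 85.41278302379122 7
ring ((543.5428466796875, -137.51962280273438), 2.3393867015838623) [ 541.9 -139.2] [ 545.2 -135.9]
pint 55 [ 598.6 -168.4   91.3] [[599.7914568978417, -170.4918234158795, 101.5497762273286], [602.401704587312, -168.10065734844483, 101.31188447286954], [599.2393801263017, -168.2829321139112, 100.61110133379839], [600.3402917430847, -164.49846844307902, 100.44878203446468], [597.1007198650695, -170.27009214588603, 100.35779328758501], [599.1679931381868, -171.16108829000544, 99.67892480467671]]
pint 59 [ 598.7 -166.6   17.9] [[598.2509985550626, -166.7732922281864, 32.11238888896244], [598.5173741472418, -169.48753077588378, 30.798913367348014], [602.6685324505903, -168.5651932213249, 30.45185279532003], [600.5184869696357, -170.56231915653896, 30.209663482062492], [597.7405480322325, -170.29479240550805, 28.943506049430628], [599.6260260644045, -171.47090712715956, 28.489650182602666]]
u need tool dx,dy mm [45.2  3.6]
l need tool dx,dy mm [48.2 -0.7]
sock-tcp in tool [67.2  3.1] [66.6  7.7]
```

```bash
python3 - <<'E'
from h import *
s=np.load("scene3.npz")["color"]; t=np.load("top3.npz")["color"]
a=cv2.resize(s[184:240,322:368],None,fx=10,fy=10,interpolation=cv2.INTER_CUBIC)
b=cv2.resize(t[160:216,276:310],None,fx=10,fy=10,interpolation=cv2.INTER_CUBIC)
m=np.hstack([a,b]); m=cv2.convertScaleAbs(m,alpha=1.6,beta=15)
for i in range(0,m.shape[1],50): cv2.line(m,(i,0),(i,4),(0,255,255))
for i in range(0,m.shape[0],50): cv2.line(m,(0,i),(6,i),(0,255,255),1)
cv2.imwrite("pics/s6.png",m)
E
```

```text
(no output)
```

View pics/s6.png

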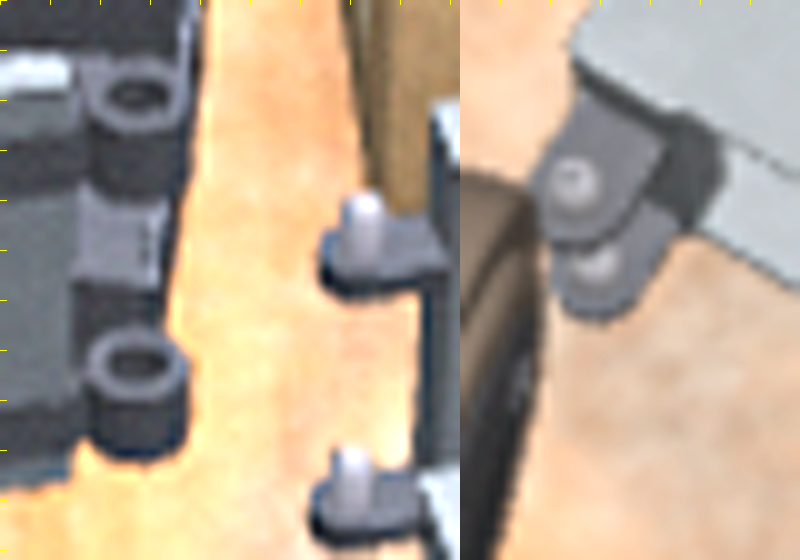

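The left half (scene, x10) shows socket rings at (139,95) and (138,365), with pintle tips at (368,200) and (352,453). The right half (top view) shows the upper tip at (572,180) and the lower tip at (600,258).

```bash
python3 - <<'E'
from h import *
np.set_printoptions(precision=1,suppress=True)
s=dict(np.load("scene3.npz"));t=dict(np.load("top3.npz"))
R=np.array([[.842,-.539],[-.539,-.842]])
P=lambda x,y,z:ray(s,322+x/10-.45,184+y/10-.45,z)[:2]
su,sl,pu,pl=P(139,95,.136),P(138,365,.066),P(368,198,.102),P(352,451,.032)
print("scene",su,sl,pu,pl)
print("top",ray(t,286.75,177.55,.102),ray(t,289.55,185.35,.032))
print("need tool mm",(pu-su)@R,(pl-sl)@R)
o=np.array([504.65,-104.29]); print("sock-tcp in tool",(su-o)@R,(sl-o)@R)
E
```

```text
scene [ 560.  -142.2] [ 559.8 -142.6] [ 600.  -168.5] [ 600.3 -167.1]
top [ 598.7 -162.9  102. ] [ 598.4 -164.2   32. ]
need tool mm [47.9  0.6] [47.3 -1.2]
sock-tcp in tool [67.   2.1] [67.1  2.5]
```

```bash

python3 -m jog '[{"dx":0.5,"dy":-0.02,"dz":0,"spin":0,"fingers":1},{"dx":0.5,"dy":0,"dz":0,"spin":0,"fingers":1},{"dx":0.5,"dy":0,"dz":0,"spin":0,"fingers":1},{"dx":0.5,"dy":0,"dz":0,"spin":0,"fingers":1},{"dx":0.35,"dy":0,"dz":0,"spin":0,"fingers":1},{"dx":0,"dy":0,"dz":0,"spin":0,"fingers":1},{"dx":0,"dy":0,"dz":0,"spin":0,"fingers":1},{"dx":0,"dy":0,"dz":0,"spin":0,"fingers":1}]'
python3 -m jog '[{"dx":0,"dy":0,"dz":0.1,"spin":0,"fingers":1},{"dx":0,"dy":0,"dz":0.1,"spin":0,"fingers":1},{"dx":0,"dy":0,"dz":0.1,"spin":0,"fingers":1},{"dx":0,"dy":0,"dz":0.1,"spin":0,"fingers":1},{"dx":0,"dy":0,"dz":0.1,"spin":0,"fingers":1},{"dx":0,"dy":0,"dz":0.1,"spin":0,"fingers":1},{"dx":0,"dy":0,"dz":0,"spin":0,"fingers":1},{"dx":0,"dy":0,"dz":0,"spin":0,"fingers":1}]'
python3 - <<'E'
from workcell import bot
import numpy as np
o=bot.get_obs(); print((o["ee_pos"]*1000).round(1),((o["ee_pos"][:2]*1000-[504.65,-104.29])@np.array([[.842,-.539],[-.539,-.842]])).round(1),o["contact_force"].round(1))
E
```

```text
time_s: 26.55
ee_pos: [0.5435, -0.129, 0.1275]
orientation: [[0.842, -0.54, -0.001], [-0.54, -0.842, 0.0], [-0.001, 0.0, -1.0]]
contact_force: [0.0, -0.1, -2.7]
gripper_width: 0.0098
grasp_force: 50.0
time_s: 27.22
ee_pos: [0.5439, -0.1291, 0.1156]
orientation: [[0.842, -0.54, -0.0], [-0.54, -0.842, 0.0], [-0.0, -0.0, -1.0]]
contact_force: [-0.1, -0.4, -2.3]
gripper_width: 0.0102
grasp_force: 50.0
[ 543.9 -129.1  115.6] [46.4 -0.2] [-0.1 -0.4 -2.3]
```

```bash

python3 -m jog '[{"dx":0,"dy":0,"dz":0.08,"spin":0,"fingers":1},{"dx":0,"dy":0,"dz":0.08,"spin":0,"fingers":1},{"dx":0,"dy":0,"dz":0.08,"spin":0,"fingers":1},{"dx":0,"dy":0,"dz":0.08,"spin":0,"fingers":1},{"dx":0,"dy":0,"dz":0,"spin":0,"fingers":1},{"dx":0,"dy":0,"dz":0,"spin":0,"fingers":1},{"dx":0,"dy":0,"dz":0,"spin":0,"fingers":1},{"dx":0,"dy":0,"dz":0,"spin":0,"fingers":1}]'
```

```text
time_s: 27.88
ee_pos: [0.544, -0.1291, 0.1094]
orientation: [[0.842, -0.54, 0.0], [-0.54, -0.842, 0.0], [0.0, -0.0, -1.0]]
contact_force: [1.2, 0.3, -2.6]
gripper_width: 0.01
grasp_force: 50.0
```

```bash

python3 -m jog '[{"dx":0,"dy":0,"dz":0.08,"spin":0,"fingers":1},{"dx":0,"dy":0,"dz":0.08,"spin":0,"fingers":1},{"dx":0,"dy":0,"dz":0.08,"spin":0,"fingers":1},{"dx":0,"dy":0,"dz":0.08,"spin":0,"fingers":1},{"dx":0,"dy":0,"dz":0.08,"spin":0,"fingers":1},{"dx":0,"dy":0,"dz":0.04,"spin":0,"fingers":1},{"dx":0,"dy":0,"dz":0,"spin":0,"fingers":1},{"dx":0,"dy":0,"dz":0,"spin":0,"fingers":1}]'
```

```text
time_s: 28.55
ee_pos: [0.544, -0.1292, 0.1004]
orientation: [[0.842, -0.54, 0.0], [-0.54, -0.842, 0.0], [0.0, -0.0, -1.0]]
contact_force: [2.6, -0.5, -3.7]
gripper_width: 0.0097
grasp_force: 50.0
```

```bash

python3 -m jog '[{"dx":0,"dy":0,"dz":0.05,"spin":0,"fingers":1},{"dx":0,"dy":0,"dz":0.05,"spin":0,"fingers":1},{"dx":0,"dy":0,"dz":0,"spin":0,"fingers":1},{"dx":0,"dy":0,"dz":0,"spin":0,"fingers":1},{"dx":0,"dy":0,"dz":0,"spin":0,"fingers":1},{"dx":0,"dy":0,"dz":0,"spin":0,"fingers":1},{"dx":0,"dy":0,"dz":0,"spin":0,"fingers":1},{"dx":0,"dy":0,"dz":0,"spin":0,"fingers":1}]'
```

```text
time_s: 29.22
ee_pos: [0.544, -0.1291, 0.0999]
orientation: [[0.842, -0.54, 0.001], [-0.54, -0.842, -0.0], [0.001, -0.0, -1.0]]
contact_force: [-5.7, 2.4, 12.3]
gripper_width: 0.0098
grasp_force: 50.0
```

Seated: the contact force now points upward. Next, swing the door about the pintle.

```bash

python3 -m jog '[{"dx":0.008,"dy":0.228,"dz":-0.03,"spin":-0.8,"fingers":1},{"dx":0.008,"dy":0.228,"dz":0,"spin":-0.8,"fingers":1},{"dx":0.008,"dy":0.228,"dz":0,"spin":-0.8,"fingers":1},{"dx":0.008,"dy":0.228,"dz":0,"spin":-0.8,"fingers":1},{"dx":0.008,"dy":0.228,"dz":0,"spin":-0.8,"fingers":1},{"dx":0.008,"dy":0.228,"dz":0,"spin":-0.8,"fingers":1},{"dx":0.008,"dy":0.228,"dz":0,"spin":-0.8,"fingers":1},{"dx":0.008,"dy":0.228,"dz":0,"spin":-0.8,"fingers":1}]' 25
```

```text
time_s: 29.88
ee_pos: [0.5339, -0.1644, 0.0999]
orientation: [[1.0, -0.008, 0.001], [-0.008, -1.0, -0.001], [0.001, 0.001, -1.0]]
contact_force: [-0.1, -1.1, 3.6]
gripper_width: 0.0101
grasp_force: 25.0
```

```bash

python3 -m jog '[{"dx":0.008,"dy":0.228,"dz":0,"spin":-0.8,"fingers":1},{"dx":0.008,"dy":0.228,"dz":0,"spin":-0.8,"fingers":1},{"dx":0.008,"dy":0.228,"dz":0,"spin":-0.8,"fingers":1},{"dx":0.008,"dy":0.228,"dz":0,"spin":-0.8,"fingers":1},{"dx":0.008,"dy":0.228,"dz":0,"spin":-0.8,"fingers":1},{"dx":0.008,"dy":0.228,"dz":0,"spin":-0.8,"fingers":1},{"dx":0.008,"dy":0.228,"dz":0,"spin":-0.8,"fingers":1},{"dx":0.008,"dy":0.228,"dz":0,"spin":-0.8,"fingers":1}]'
python3 -m jog '[{"dx":0.008,"dy":0.228,"dz":0,"spin":-0.8,"fingers":1},{"dx":0.008,"dy":0.228,"dz":0,"spin":-0.8,"fingers":1},{"dx":0.008,"dy":0.228,"dz":0,"spin":-0.8,"fingers":1},{"dx":0.008,"dy":0.228,"dz":0,"spin":-0.8,"fingers":1},{"dx":0.006,"dy":0.171,"dz":0,"spin":-0.6,"fingers":1},{"dx":0,"dy":0,"dz":0,"spin":0,"fingers":1},{"dx":0,"dy":0,"dz":0,"spin":0,"fingers":1},{"dx":0,"dy":0,"dz":0,"spin":0,"fingers":1}]'
```

```text
time_s: 30.55
ee_pos: [0.5435, -0.1992, 0.0999]
orientation: [[0.852, 0.523, 0.001], [0.523, -0.852, -0.001], [0.001, 0.002, -1.0]]
contact_force: [0.2, -1.3, 3.9]
gripper_width: 0.0098
grasp_force: 25.0
time_s: 31.22
ee_pos: [0.5577, -0.2154, 0.1]
orientation: [[0.638, 0.77, 0.001], [0.77, -0.638, -0.001], [0.0, 0.002, -1.0]]
contact_force: [-0.5, -1.9, 5.8]
gripper_width: 0.0097
grasp_force: 25.0
```

```bash

python3 -m jog '[{"dx":0.003,"dy":0.114,"dz":0,"spin":-0.4,"fingers":1},{"dx":0.003,"dy":0.114,"dz":0,"spin":-0.4,"fingers":1},{"dx":0.003,"dy":0.114,"dz":0,"spin":-0.4,"fingers":1},{"dx":0.003,"dy":0.1,"dz":0,"spin":-0.35,"fingers":1},{"dx":0,"dy":0,"dz":0,"spin":0,"fingers":1},{"dx":0,"dy":0,"dz":0,"spin":0,"fingers":1},{"dx":0,"dy":0,"dz":0,"spin":0,"fingers":1},{"dx":0,"dy":0,"dz":0,"spin":0,"fingers":1}]'
python3 -c "
from workcell import bot
o=bot.get_obs();print(o['wrist_torque'],o['contact_force'])"
```

```text
time_s: 31.88
ee_pos: [0.5647, -0.2204, 0.1]
orientation: [[0.529, 0.849, 0.001], [0.849, -0.529, -0.001], [-0.0, 0.001, -1.0]]
contact_force: [-1.5, -1.3, 5.3]
gripper_width: 0.0098
grasp_force: 25.0
[-0.23597668  0.19289638 -0.21389031] [-1.54211741 -1.32836906  5.3305013 ]
```

```bash

python3 -m jog '[{"dx":0,"dy":0.057,"dz":0,"spin":-0.2,"fingers":1},{"dx":0,"dy":0.057,"dz":0,"spin":-0.2,"fingers":1},{"dx":0,"dy":0,"dz":0,"spin":0,"fingers":1},{"dx":0,"dy":0,"dz":0,"spin":0,"fingers":1},{"dx":0,"dy":0,"dz":0,"spin":0,"fingers":1},{"dx":0,"dy":0,"dz":0,"spin":0,"fingers":1},{"dx":0,"dy":0,"dz":0,"spin":0,"fingers":1},{"dx":0,"dy":0,"dz":0,"spin":0,"fingers":1}]'
python3 -c "
from workcell import bot
o=bot.get_obs();print(o['wrist_torque'],o['contact_force'],o['ee_pos'])"
```

```text
time_s: 32.55
ee_pos: [0.5652, -0.2206, 0.1]
orientation: [[0.5, 0.866, -0.002], [0.866, -0.5, 0.001], [-0.0, -0.002, -1.0]]
contact_force: [-7.6, 1.7, 11.2]
gripper_width: 0.0101
grasp_force: 25.5
[ 0.48676181  1.56743142 -0.5787268 ] [-7.59715298  1.73168792 11.1522513 ] [ 0.56521226 -0.22063143  0.09999938]
```

```bash

python3 -m jog '[{"dx":0,"dy":0,"dz":0,"spin":0.2,"fingers":1},{"dx":0,"dy":0,"dz":0,"spin":0,"fingers":0.7},{"dx":0,"dy":0,"dz":0,"spin":0,"fingers":0.7},{"dx":0,"dy":0,"dz":0,"spin":0,"fingers":0.7},{"dx":0,"dy":0,"dz":0,"spin":0,"fingers":0.7},{"dx":0,"dy":0,"dz":0,"spin":0,"fingers":0.7},{"dx":0,"dy":0,"dz":0,"spin":0,"fingers":0.7},{"dx":0,"dy":0,"dz":0,"spin":0,"fingers":0.7}]'
python3 -m jog '[{"dx":0,"dy":0,"dz":-0.5,"spin":0,"fingers":0.7},{"dx":0,"dy":0,"dz":-1,"spin":0,"fingers":0.7},{"dx":0,"dy":0,"dz":-1,"spin":0,"fingers":0.7},{"dx":0,"dy":0,"dz":-1,"spin":0,"fingers":0.7},{"dx":0,"dy":0,"dz":-1,"spin":0,"fingers":0.7},{"dx":0,"dy":0,"dz":-1,"spin":0,"fingers":0.7},{"dx":0,"dy":0,"dz":-1,"spin":0,"fingers":0.7},{"dx":0,"dy":0,"dz":-1,"spin":0,"fingers":0.7}]'
python3 -m jog '[{"dx":0,"dy":-1,"dz":-1,"spin":0,"fingers":0.7},{"dx":0,"dy":-1,"dz":-1,"spin":0,"fingers":0.7},{"dx":0,"dy":-1,"dz":-1,"spin":0,"fingers":0.7},{"dx":0,"dy":-1,"dz":0,"spin":0,"fingers":0.7},{"dx":0,"dy":-1,"dz":0,"spin":0,"fingers":0.7},{"dx":0,"dy":-1,"dz":0,"spin":0,"fingers":0.7},{"dx":0,"dy":-1,"dz":0,"spin":0,"fingers":0.7},{"dx":0,"dy":-1,"dz":0,"spin":0,"fingers":0.7}]'
python3 - <<'E'
from workcell import bot
from h import *
t=bot.camera("top"); s=bot.camera("scene"); print(bot.get_obs()["ee_pos"])
W=cloud(t)*1000; q=W[(W[...,2]>145)&(W[...,2]<190)&(np.linalg.norm(W[...,:2]-[564,-218],axis=-1)<60)]; print(len(q)); 
if len(q)>5: print(rect(q/1000),q[:,2].mean())
cv2.imwrite("pics/s7.png",np.hstack([cv2.resize(s["color"][160:360,220:480],None,fx=1.5,fy=1.5),cv2.resize(t["color"][110:310,180:440],None,fx=1.5,fy=1.5)]))
E
```

```text
time_s: 33.22
ee_pos: [0.5664, -0.221, 0.099]
orientation: [[0.514, 0.858, -0.0], [0.858, -0.514, 0.0], [0.0, -0.0, -1.0]]
contact_force: [-0.5, -0.3, 0.3]
gripper_width: 0.0282
grasp_force: 0.0
time_s: 33.88
ee_pos: [0.5663, -0.2209, 0.251]
orientation: [[0.514, 0.858, 0.001], [0.858, -0.514, -0.0], [0.0, 0.001, -1.0]]
contact_force: [-0.1, 0.5, -0.0]
gripper_width: 0.0288
grasp_force: 0.0
time_s: 34.55
ee_pos: [0.4281, -0.1382, 0.3099]
orientation: [[0.514, 0.858, 0.001], [0.858, -0.514, -0.0], [0.0, 0.001, -1.0]]
contact_force: [1.6, 0.1, 0.5]
gripper_width: 0.0286
grasp_force: 0.0
[ 0.42735254 -0.13766349  0.31036656]
261
(array([ 562.1, -222. ]), array([50.1, 10.5]), 57.2, [[544.0, -240.0], [553.0, -246.0], [580.0, -204.0], [571.0, -198.0]]) 167.47306448720917
```

View pics/s7.png

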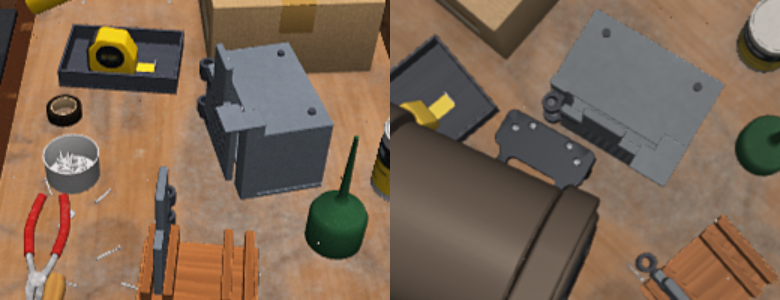

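The picture shows the door hung and shut, with its tab in line at (225,75) left and the lip over its corner. The tape is in the tray, the small door is still in the stand, and the bystanders are untouched. The measured leaf angle is 57.2° against the housing's 57.5°.

```bash
python3 -c "
from workcell import bot
print(bot.close_job())"
```

```text
the job is handed in; nothing more can be done
None
```

I've handed in the job: the tape measure is in the tray, the larger door hangs on both pintles and is shut against the jamb, and the smaller door and bystanders look untouched; hand-in returned no verdict.

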